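# Weigh a jar on a two-pan balance

### The arm

A 7-joint arm with a two-finger parallel gripper is mounted at the origin on a cart in front of the work surface, level with it; the furniture and walls round the work are solid. World frame = base frame: x ahead of the robot, y to its left, z up, the work surface at z = 0. Lengths are in m, angles in rad, forces in N, time in s.
With the tool pointing down it reaches from about 0.35 to 0.9 m from the base axis. Payload 19.9 kg.
Tool frame: the origin (TCP) lies midway between the tips of the shut fingers; the grasp point (between the pads) lies 19 mm behind it; z points along the fingers, y is the line along which they close (so a half turn about z gives the same grasp; the last joint's range is limited). The gripper opens to 94 mm and grips with 3 to 60 N. Pads are 16 mm wide; open, the fingers measure 119 mm over their backs; the gripper's body (75 mm by 177 mm) begins 78 mm behind the grasp point.
Start: joints at [1.161, 0.417, -0.01, 1.614, 0.005, 1.111, -0.053], TCP at [0.225, -0.583, 0.205] pointing down, gripper open.
Joint ranges: [-2.81, 2.81], [-0.39, 2.02], [-1.27, 1.25], [0.06, 2.57], [-1.19, 4.33], [0.19, 2], [-2.82, 2.82]. Speed limits (rad/s): [1.89, 1.89, 2.39, 2.39, 3.01, 3.01, 3.01].

### API

Orientations are given as a unit quaternion [w, x, y, z].
In Python, from plant import movep, line_to, move_joints, command_gripper, dwell, inverse_kinematics, sense, capture, camera_info, IKError, finish_job gives the robot as it stands. Calls block until the motion is done:
- movep(position, orientation): joint-space move of the TCP to a pose.
- line_to(position, rot=None, max_speed=0.15, stop_force=None): straight line of the TCP; rot=None keeps the orientation; max_speed is the mean speed in m/s. With stop_force (N) it stops when the force on the tool has changed by that much, and returns True; else False.
- move_joints(angles): joint-space move.
- command_gripper(opening): opening from 0.0 (shut) to 1.0 (fully open); the grip force is fixed at half the most; returns when the fingers have stopped.
- dwell(seconds).
- inverse_kinematics(position, orientation): joint angles nearest the present ones, or None.
- sense(): the state.
- capture(name): name is "scene" or "top" or "wrist"; returns (picture, depth): 480x640x3 uint8, red, green, blue; 480x640 float32, m along the optical axis (not along the pixel's ray), 0 where there is no reading.
- camera_info(name): a dict with "vfov" (degrees; the focal length in pixels is half the picture's height over the tangent of half this angle, whatever the lens; pixels are square), "cx", "cy" (the principal point, pixels), "k1" (the pictures are not rectified: a ray, as slopes to the right and down, at radius r is drawn at 1 + k1 r^2 times it, then the intrinsics apply), "extrinsics" (4x4, takes a point from world to camera coordinates). Camera axes: x right, y down, z forward; pixel columns grow to the right and rows downward; lengths in m; the calibration is good to about 2 mm. A picture is of the moment at which its call begins: read the wrist's pose just before it. camera_info takes no time and is no camera call; for the wrist camera it gives the pose at the moment of the call.
A pose or a line that the arm cannot do raises IKError and nothing moves.
- finish_job(): hands the job in; it is judged then, once.
The state is a dict: "time_s": time; "joint_pos": joint angles; "joint_vel": joint speeds; "effort": joint torques, N m; "ee_pos": TCP position; "orientation": TCP orientation; "force": force on the tool from outside, world axes, zero at the start; "ft_torque": the same for the moment, N m; "finger_gap": opening from 0.0 (shut) to 1.0 (fully open); "grip_force": force on a finger pad.
Only numpy, scipy, OpenCV 4.12 (cv2) and the standard library are available. Lean on these libraries where they do the work, as an engineer would, in place of code of your own. Each camera call takes 0.05 s, during which the arm holds its last target. There are 200 camera calls.

### The job

Find out what the jar weighs: swing the clear hood of the weight rack up past its spring's over-centre point so that it stays open, then stand weights upright on the balance's empty pan, side by side, until the beam is as near level as these three weights can bring it. Leave the weights you do not need off both pans, leave the jar on its pan, and do not disturb the other things on the bench.

Things in the scene. Friction and masses are not known exactly. Their poses are not given: they have to be found in the camera images.
- balance: white base (100 x 200 x 20 mm) of a two-pan balance, fixed to the bench; origin at the centre of its underside, y along the beam. The jar's pan is on its -y side, the empty pan for the weights on its +y side, each 120 mm from the middle. A small scale plate with a needle stands up in the middle, 165 mm high
- beam (a joint): tilt of the beam about the balance's x axis, rad: 0 level, positive = weight pan up, jar side down. A spring resists; it rests where 1.177 N m/rad x tilt = 9.81 x 0.12 m x cos(tilt) x (kg on jar pan - kg on weight pan): 40 g of difference tilt it 0.04 rad. Swings about 1 s after a change. The jar's 70 to 250 g are unknown. The pans stay horizontal; the place on a pan does not matter
- weight_pan_top (a point): centre of the upper face of the empty round steel pan (flat, 112 mm across, with a 1 mm bead round the edge); 100 mm above the bench when the beam is level; moves with the beam, and sinks by up to 20 mm under each weight as it is let go. Up to three weights fit in a row 34 mm apart
- jar_pan_top (a point): the same point of the pan that carries the jar
- jar_mid (a point): open clear jar of screw caps, 78 mm in diameter and 107 mm tall, standing on the other pan; the point is on its axis half-way up
- rack: grey foot (136 x 226 x 12 mm) of the weight rack, fixed to the bench, with a black block leaning 27 degrees towards the front (-x) with three square pockets (30 mm wide, 8 mm deep, 62 mm apart along y); origin at the centre of the foot's underside
- hood (a joint): opening of the clear plastic hood (120 x 216 x 86 mm, 3 mm walls) over the rack, rad: 0 shut, 1.6 fully open, tipped back behind the rack. Below about 0.7 rad it falls shut, past it weight and spring throw it open, and it stays there. It weighs 300 g; lifting at the handle takes about 1 N
- hood_hinge (a point): a point on the hood's hinge axis, at the rear of the rack; the axis runs along the rack's y; the hood's front swings up and back (towards the rack's +x)
- hood_handle (a point): middle of the hood's steel bar handle: a round bar 10 mm thick and 100 mm long, along the rack's y, 45 mm out from the hood's front face; moves with the hood. When the hood is shut it is 165 mm in front of the hinge axis and 55 mm above it
- weight_small_mid (a point): small steel weight of 40 g: cylinder 17 mm in diameter, 24 mm tall, on a foot 23 mm across and 4 mm high (within the height), with a 12 mm high knob (13 mm across) on top, 36 mm in all; the point is on its axis half-way up (18 mm above its underside); z runs up through the knob. Stands in one of the rack's pockets (which one varies), leaning 27 degrees from vertical towards the rack's front (-x)
- weight_medium_mid (a point): medium steel weight of 80 g: cylinder 21 mm in diameter, 28 mm tall, on a foot 25 mm across and 4 mm high (within the height), with a 12 mm high knob (13 mm across) on top, 40 mm in all; the point is on its axis half-way up (20 mm above its underside); z runs up through the knob. Stands in one of the rack's pockets (which one varies), leaning 27 degrees from vertical towards the rack's front (-x)
- weight_large_mid (a point): large steel weight of 160 g: cylinder 27 mm in diameter, 34 mm tall, on a foot 28 mm across and 4 mm high (within the height), with a 12 mm high knob (13 mm across) on top, 46 mm in all; the point is on its axis half-way up (23 mm above its underside); z runs up through the knob. Stands in one of the rack's pockets (which one varies), leaning 27 degrees from vertical towards the rack's front (-x)
- beaker: bystander: beaker 78 mm wide, 83 mm tall, in front of the weight pan; origin at its foot
- film: bystander: roll of film standing on end, 36 mm across, 104 mm tall, behind the balance; origin at its foot
- pen: bystander: ballpoint pen 145 mm long, 9 mm high, lying in front of the jar's pan
- tweezers: bystander: steel tweezers 130 mm long, 8 mm high, lying in front of the rack
- vial: bystander: small vial 12 mm across, 32 mm tall, beside the rack on its +y side
- beaker_tall: bystander: beaker 92 mm wide, 100 mm tall, with a rod leaning in it to 152 mm, at the back; origin at its foot
Things that resemble listed ones, but are neither listed nor needed, are in the scene too. Leave any green or red look-alike of the part that bears jar_mid alone.

How it is judged:
On the way:
1. the hood of the weight rack has been swung fully open (value of joint hood above 1.45 rad), for 0.3 s.
At the end, for the whole second after the job is handed in: Hood open (over 1.45 rad); beam at rest within 0.026 rad of level; jar upright within 25 mm of its pan's centre; each weight either upright (10 degrees) on the weight pan's floor, or over 80 mm from both pans' centres with its middle under 75 mm high, in the rack or on the bench (value of joint hood above 1.45 rad and value of joint beam between -0.026 and 0.026 rad and velocity of joint beam between -0.05 and 0.05 rad/s and horizontal distance between jar_mid and jar_pan_top below 0.025 m and angle between jar_mid's own z axis and vertical below 0.1 rad and ((horizontal distance between weight_small_mid and weight_pan_top below 0.052 m and angle between weight_small_mid's own z axis and vertical below 0.17 rad and z of weight_small_mid in the frame of weight_pan_top between 0.013 and 0.028 m) or (horizontal distance between weight_small_mid and weight_pan_top above 0.08 m and horizontal distance between weight_small_mid and jar_pan_top above 0.08 m and height (world z) of weight_small_mid below 0.075 m)) and ((horizontal distance between weight_medium_mid and weight_pan_top below 0.052 m and angle between weight_medium_mid's own z axis and vertical below 0.17 rad and z of weight_medium_mid in the frame of weight_pan_top between 0.013 and 0.028 m) or (horizontal distance between weight_medium_mid and weight_pan_top above 0.08 m and horizontal distance between weight_medium_mid and jar_pan_top above 0.08 m and height (world z) of weight_medium_mid below 0.075 m)) and ((horizontal distance between weight_large_mid and weight_pan_top below 0.052 m and angle between weight_large_mid's own z axis and vertical below 0.17 rad and z of weight_large_mid in the frame of weight_pan_top between 0.013 and 0.028 m) or (horizontal distance between weight_large_mid and weight_pan_top above 0.08 m and horizontal distance between weight_large_mid and jar_pan_top above 0.08 m and height (world z) of weight_large_mid below 0.075 m))); the robot touches nothing.
It fails at once if a bystander (beaker, film roll, pen, tweezers, vial, tall beaker) is moved by more than 30 mm (distance of any of beaker, film, pen, tweezers, vial, beaker_tall from where it was at the start of the episode above 0.03 m).
It fails at once if the jar is tipped or pushed off its pan (angle between jar_mid's own z axis and vertical above 0.4 rad or horizontal distance between jar_mid and jar_pan_top above 0.05 m).
It also fails if it takes over 72 s, if anything falls off the work surface, if the arm or the gripper's body presses on something with over 40 N, if the wrist force passes 120 N, or if a joint passes its speed limit or range.

## Working session

There is one attempt and no reset: what is moved stays moved. The work goes in short steps, each a Python script; the robot and the scene stay as the last script left them, time stands still between calls to the robot, and variables do not carry over. Pictures are saved under pics/ and viewed, at most 10 in all, crops included, and the job is handed in when it is done.

```bash
mkdir -p pics; ls
cat > h.py <<'E'
import numpy as np, cv2
from plant import *
def K(ci):
    f=240/np.tan(np.radians(ci["vfov"])/2); return f
def rays(ci,uv):
    uv=np.atleast_2d(np.asarray(uv,float)); f=K(ci)
    d=(uv-[ci["cx"],ci["cy"]])/f; s=d.copy()
    for _ in range(20): s=d/(1+ci["k1"]*(s**2).sum(1,keepdims=True))
    E=np.array(ci["extrinsics"]); R=E[:3,:3]; c=-R.T@E[:3,3]
    return c,np.c_[s,np.ones(len(s))]@R   # per unit depth
def on_z(ci,uv,z):
    c,d=rays(ci,uv); return c+d*((z-c[2])/d[:,2])[:,None]
def cloud(ci,dep):
    v,u=np.mgrid[0:480,0:640]; c,d=rays(ci,np.c_[u.ravel(),v.ravel()])
    return (c+d*dep.reshape(-1,1)).reshape(480,640,3)
def proj(ci,p):
    E=np.array(ci["extrinsics"]); q=np.atleast_2d(p)@E[:3,:3].T+E[:3,3]; s=q[:,:2]/q[:,2:]
    return s*(1+ci["k1"]*(s**2).sum(1,keepdims=True))*K(ci)+[ci["cx"],ci["cy"]]
def shot(n,tag):
    ci=camera_info(n); im,d=capture(n); cv2.imwrite(f"pics/{tag}.png",im[:,:,::-1]); np.savez(f"pics/{tag}.npz",im=im,d=d,ci=np.array(ci,dtype=object)); return ci,im,d
def load(tag):
    z=np.load(f"pics/{tag}.npz",allow_pickle=True); return z["ci"].item(),z["im"],z["d"]
E
python3 - <<'E'
from h import *
for n in("scene","top"):
    ci,im,d=shot(n,n+"0"); print(n,{k:(np.round(v,3).tolist()) for k,v in ci.items()})
s=sense(); print(s)
E
```

```text
pics
scene {'vfov': 44.278, 'cx': 333.569, 'cy': 240.232, 'k1': -0.171, 'extrinsics': [[-0.58, -0.815, -0.006, 0.294], [-0.605, 0.435, -0.667, 0.395], [0.547, -0.383, -0.745, 1.442], [0.0, 0.0, 0.0, 1.0]]}
top {'vfov': 53.306, 'cx': 327.551, 'cy': 241.163, 'k1': 0.044, 'extrinsics': [[-0.003, -1.0, -0.02, 0.009], [-0.985, 0.006, -0.171, 0.507], [0.171, 0.019, -0.985, 1.289], [0.0, 0.0, 0.0, 1.0]]}
{'time_s': 0.1, 'joint_pos': array([ 1.16050599,  0.41790513, -0.01029477,  1.61404695,  0.004667  ,
        1.11070913, -0.05295786]), 'joint_vel': array([ 0.00156387, -0.00243162,  0.00018472, -0.00155807,  0.00069144,
       -0.00049574,  0.00030605]), 'effort': array([ 7.05348175e-04, -8.52589130e+01,  6.39636107e-01, -4.26702046e+01,
       -4.89833811e-02,  1.63647492e-02,  2.42380742e-05]), 'ee_pos': array([ 0.22518863, -0.58269099,  0.20492176]), 'orientation': array([-5.07460929e-04,  9.83044658e-01,  1.83365559e-01, -1.23535645e-04]), 'force': array([-0.24000693,  0.95798115,  0.25460662]), 'ft_torque': array([ 0.02072802, -0.03123634,  0.01631978]), 'grip_force': 0.0, 'finger_gap': 0.9993415163590972}
```

View pics/scene0.png

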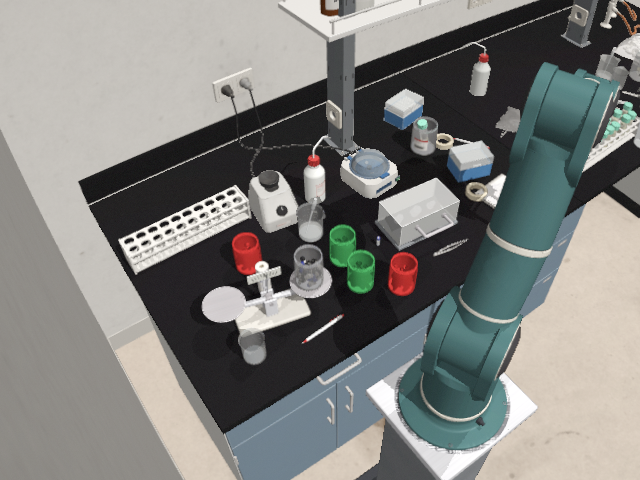

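View pics/top0.png

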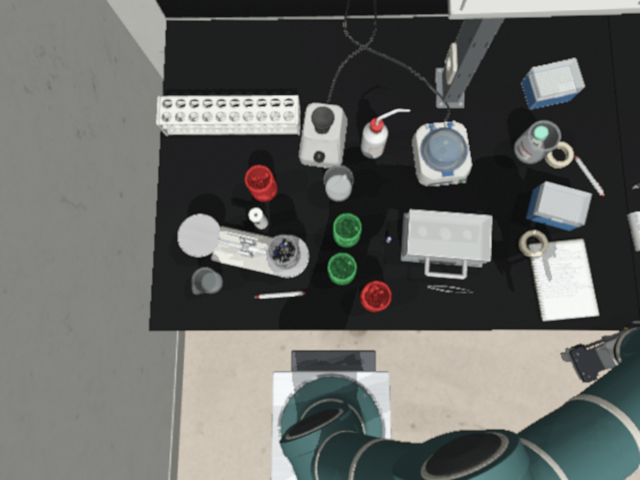

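Run:
```python
from h import *
ci,im,d=load("top0"); P=cloud(ci,d)
a=cv2.resize(im[200:300,390:500],None,fx=3.6,fy=3.6,interpolation=cv2.INTER_CUBIC); b=cv2.resize(im[200:300,170:280+40],None,fx=2.6,fy=2.6,interpolation=cv2.INTER_CUBIC)
c=np.zeros((600,800,3),np.uint8); c[:a.shape[0],:a.shape[1]]=a
cs,ims,ds=load("scene0"); s=cv2.resize(ims[170:260,365:475],None,fx=3.6,fy=3.6,interpolation=cv2.INTER_CUBIC); c[:s.shape[0],400:400+s.shape[1]]=s[:,:400]
c[360:360+240,:390]=b[:240,:390]
e=cv2.resize(ims[240:330,195:345],None,fx=2.6,fy=2.6,interpolation=cv2.INTER_CUBIC); c[360:594,400:400+390]=e
cv2.imwrite("pics/crop1.png",c[:,:,::-1])
for uv in [(445,275),(430,275),(460,275),(428,268),(464,268),(412,215),(485,215),(445,225),(420,238),(445,238),(475,238),(199,235),(190,225),(285,250),(250,245),(206,283),(389,239),(405,262),(489,265)]:
    print(uv,P[uv[1],uv[0]].round(3))
```

```text
(445, 275) [ 0.409 -0.308  0.068]
(430, 275) [ 0.409 -0.268  0.071]
(460, 275) [ 0.408 -0.347  0.072]
(428, 268) [ 0.428 -0.264  0.067]
(464, 268) [ 0.427 -0.357  0.077]
(412, 215) [ 0.567 -0.221  0.1  ]
(485, 215) [ 0.589 -0.446 -0.002]
(445, 225) [ 0.54  -0.308  0.097]
(420, 238) [ 0.504 -0.24   0.102]
(445, 238) [ 0.504 -0.305  0.101]
(475, 238) [ 0.503 -0.383  0.103]
(199, 235) [0.514 0.346 0.114]
(190, 225) [0.542 0.372 0.11 ]
(285, 250) [0.466 0.113 0.153]
(250, 245) [0.493 0.218 0.071]
(206, 283) [0.396 0.353 0.002]
(389, 239) [ 0.515 -0.166  0.029]
(405, 262) [ 0.453 -0.212  0.003]
(489, 265) [ 0.444 -0.449 -0.002]
```

View pics/crop1.png

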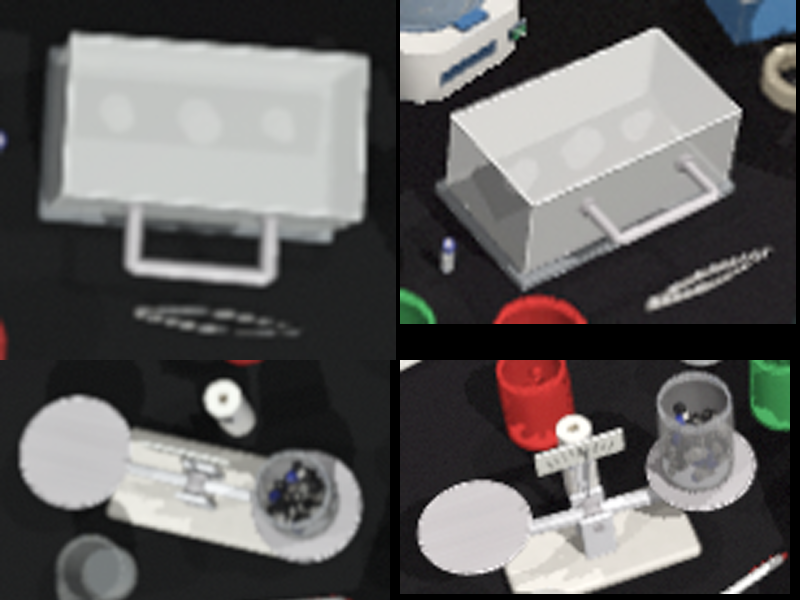

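The jar meant is the clear one with caps at top (285,250) / scene (307,268). The green ones at top (347,230) and (342,268) and the red ones at (261,183) and (376,296) are look-alikes. The crop confirms this, with the jar on the balance pan. It also shows the empty pan at top (199,235), and the handle bar running from about (427,274) to (466,278) in the top view and from (427,237) to (453,223) in the scene view.

```bash
cat >> h.py <<'E'
def tri(c1,u1,c2,u2):
    A,a=rays(c1,u1); B,b=rays(c2,u2); a=a[0];b=b[0]
    s=np.linalg.lstsq(np.c_[a,-b],B-A,rcond=None)[0]; p,q=A+a*s[0],B+b*s[1]
    return (p+q)/2,np.linalg.norm(p-q)
E
python3 - <<'E'
from h import *
t,im,d=load("top0"); s,ims,ds=load("scene0")
for n,a,b in [("h+y",(427,274.4),(426.7,236.7)),("h-y",(466.4,277.8),(453.3,222.8))]:
    print(n,tri(t,a,s,b))
# foot corners (z=.012) front
def pan(ci,im,d,box,tag):
    P=cloud(ci,d); u0,v0,u1,v1=box; m=np.zeros(d.shape,bool); m[v0:v1,u0:u1]=1
    m&=(P[:,:,2]>.085)&(P[:,:,2]<.135)&(d>0)
    # largest contour
    c=max(cv2.findContours(m.astype(np.uint8),cv2.RETR_EXTERNAL,cv2.CHAIN_APPROX_NONE)[0],key=cv2.contourArea)
    e=cv2.fitEllipse(c); mm=cv2.erode(m.astype(np.uint8),np.ones((5,5)))>0
    z=np.median(P[mm][:,2]); print(tag,e,"z",z,"n",mm.sum(),"ctr",on_z(ci,e[0],z))
    return e
a=pan(t,im,d,(170,205,222,260),"top"); b=pan(s,ims,ds,(195,280,250,325),"scene")
print(tri(t,a[0],s,b[0]))
# jar pan: low z pixels around jar
for ci,i,dd,tag,c in((t,im,d,"top",(285,252)),(s,ims,ds,"scene",(310,280))):
    P=cloud(ci,dd); u,v=np.meshgrid(np.arange(640),np.arange(480)); m=(np.hypot(u-c[0],v-c[1])<28)&(P[:,:,2]>.06)&(P[:,:,2]<.1)&(i.min(2)>150)
    print(tag,m.sum(),np.percentile(P[m][:,2],[10,25,50,75,90]).round(3))
P=cloud(t,d); m=(P[:,:,2]>.09)&(P[:,:,2]<.115); m[:,:395]=0;m[:,500:]=0;m[:200]=0;m[290:]=0
print("hood top rect",cv2.minAreaRect(P[m][:,:2].astype(np.float32)), np.median(P[m][:,2]))
p=on_z(t,[(401.5,260),(482,266.5)],.012);print("foot front corners",p)
print("beaker",P[283,206])
for name,u in (("film",(257,215)),("tallbeaker",(338,185))): print(name,P[u[1],u[0]])
E
```

```text
h+y (array([ 0.40967114, -0.26287189,  0.06441381]), np.float64(0.004310227691509665))
h-y (array([ 0.40143531, -0.36466117,  0.06785308]), np.float64(0.00023659667757548142))
top ((199.0140838623047, 235.5206298828125), (40.470951080322266, 43.108333587646484), 68.87047576904297) z 0.10919556458681123 n 1018 ctr [[0.51328409 0.34716295 0.10919556]]
scene ((223.5762939453125, 303.97991943359375), (35.141239166259766, 44.23355484008789), 74.8253173828125) z 0.10905270914575715 n 865 ctr [[0.50930454 0.34521461 0.10905271]]
(array([0.51215806, 0.34609581, 0.10756164]), np.float64(0.003988971211674639))
top 524 [0.085 0.088 0.091 0.093 0.094]
scene 434 [0.085 0.087 0.09  0.092 0.094]
hood top rect ((0.5124958753585815, -0.3177391290664673), (0.2185351699590683, 0.12080510705709457), 84.91835021972656) 0.09980288784863289
foot front corners [[ 0.45749689 -0.20128885  0.012     ]
 [ 0.43814076 -0.4244907   0.012     ]]
beaker [0.39617654 0.35276484 0.00207178]
film [0.57600398 0.19991487 0.0754465 ]
tallbeaker [ 0.67644652 -0.02355269  0.01863064]
```

```bash
cat >> h.py <<'E'
from scipy.spatial.transform import Rotation as Ro
def quat(z,y):
    z=np.array(z,float)/np.linalg.norm(z); y=np.array(y,float); y-=z*(y@z); y/=np.linalg.norm(y)
    return Ro.from_matrix(np.c_[np.cross(y,z),y,z]).as_quat(scalar_first=True)
def best(p,z,y):
    q0=np.array(sense()["joint_pos"]); r=[]
    for s in(1,-1):
        q=quat(z,s*np.array(y)); j=inverse_kinematics(p,q)
        if j is not None: r.append((np.abs(np.array(j)-q0).max(),q,np.array(j)))
    return min(r,key=lambda a:a[0])
YAW=np.radians(-5.08); RX=np.array([np.cos(YAW),np.sin(YAW),0]); RY=np.array([-np.sin(YAW),np.cos(YAW),0]); UZ=np.array([0,0,1.])
HB=np.array([.407,-.310,.067]); HINGE=HB+.165*RX-.055*UZ
def bar(th): a=np.arctan2(.055,.165)+th; return HINGE+np.hypot(.165,.055)*(-np.cos(a)*RX+np.sin(a)*UZ)
E
python3 - <<'E'
from h import *
off=np.array([0,0,-.012])
m,q,j=best(HB+[0,0,.12],-UZ,RX); print(m,j.round(2))
for p in [HB+off]+[bar(t)+off for t in np.linspace(0,1.5,7)]:
    k=inverse_kinematics(p,q); print(p.round(3), None if k is None else np.round(k,2))
command_gripper(.4); movep(HB+[0,0,.12],q)
print(line_to(HB+off,max_speed=.12,stop_force=15)); print(sense()["ee_pos"],sense()["force"])
command_gripper(0); s=sense(); print(s["finger_gap"],s["grip_force"],s["force"],s["time_s"])
shot("scene","scene1")
E
```

```text
0.46027287925843885 [ 0.9   0.25 -0.36  1.9   0.1   1.    0.41]
[ 0.407 -0.31   0.055] [ 0.86  0.44 -0.33  2.    0.21  0.73  0.32]
[ 0.407 -0.31   0.055] [ 0.86  0.44 -0.33  2.    0.21  0.73  0.32]
[ 0.426 -0.312  0.094] [ 0.85  0.41 -0.34  1.94  0.18  0.82  0.33]
[ 0.453 -0.314  0.127] [ 0.83  0.4  -0.35  1.86  0.17  0.91  0.32]
[ 0.488 -0.317  0.153] [ 0.8   0.42 -0.35  1.76  0.17  0.99  0.29]
[ 0.529 -0.321  0.169] [ 0.76  0.46 -0.35  1.66  0.18  1.05  0.26]
[ 0.572 -0.325  0.174] [ 0.72  0.53 -0.35  1.55  0.19  1.1   0.23]
[ 0.614 -0.328  0.168] [ 0.67  0.6  -0.34  1.44  0.21  1.14  0.21]
False
[ 0.40730402 -0.3102333   0.05558088] [-0.58763559 -0.57038605 -0.19163371]
0.09601424037265273 30.000670552253723 [-5.02451376  0.00507365  2.25791382] 4.1417
```

Run:
```python
from h import *
off=np.array([0,0,-.012])
for t in np.linspace(0,1.5,9)[1:]:
    line_to(bar(t)+off,max_speed=.15); s=sense(); print(round(t,2),s["force"].round(1),round(s["finger_gap"],3),round(s["time_s"],1))
command_gripper(.45); p=np.array(sense()["ee_pos"]); line_to(p+[0,0,.08],max_speed=.2)
q,j=best([.40,-.31,.30],[.42,0,-.9],RX)[1:]; print(j)
movep([.36,-.31,.33],q); dwell(.1)
shot("wrist","w1"); shot("top","top1"); print(sense()["time_s"])
w=cv2.imread("pics/w1.png"); t=cv2.imread("pics/top1.png")
c=np.zeros((480,800,3),np.uint8); c[:360,:480]=cv2.resize(w,(480,360)); c[:,480:]=cv2.resize(t[140:320,380:500],(320,480)); cv2.imwrite("pics/v1.png",c)
```

```text
0.19 [-10.4   0.9   4.3] 0.095 4.6
0.38 [-19.8   3.5  14.7] 0.095 4.9
0.56 [-20.8   5.   24.2] 0.093 5.3
0.75 [-11.9   3.3  20.7] 0.095 5.7
0.94 [-4.8  0.7 18. ] 0.093 6.0
1.12 [-1.6 -1.3 12.2] 0.094 6.4
1.31 [ 1.2 -1.5  6.8] 0.097 6.8
1.5 [ 1.  -2.5  4.6] 0.093 7.1
[ 1.14647763 -0.04762786 -0.33382015  2.02773558 -0.42517766  0.89284174
  0.93766439]
9.6333
```

View pics/v1.png

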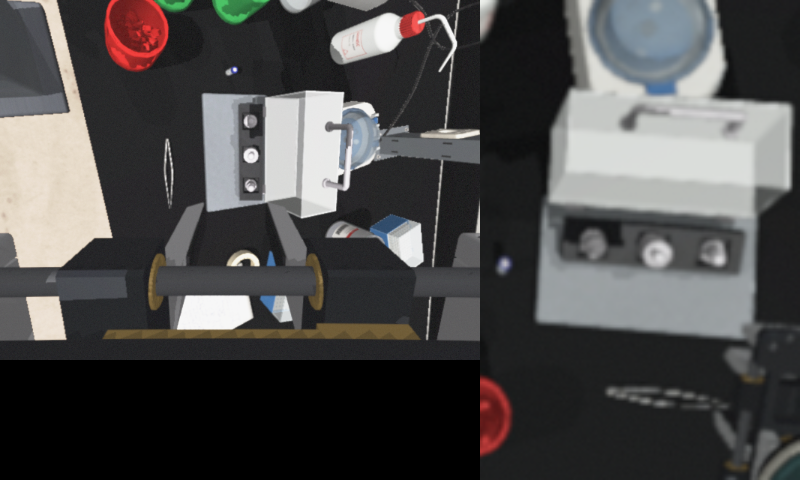

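The hood is open and thrown back. The three weights stand in a row at v1 pixels (250,120), (251,156) and (251,186). Next I identify the medium one with an enlarged crop and knob heights.

Run:
```python
from h import *
ci,im,d=load("w1"); P=cloud(ci,d)
c=cv2.resize(im[120:280,300:380],None,fx=3.75,fy=3.75,interpolation=cv2.INTER_CUBIC)
t,ti,td=load("top1"); e=cv2.resize(ti[215:250,400:470],None,fx=6.8,fy=6.8,interpolation=cv2.INTER_CUBIC)
o=np.zeros((600,790,3),np.uint8); o[:,:300]=c; o[:e.shape[0],305:305+e.shape[1]]=e
cv2.imwrite("pics/c2.png",o[:,:,::-1])
# height along lean axis u in rack-frame, per-weight
u=-np.sin(np.radians(27))*RX+np.cos(np.radians(27))*UZ
C=np.array([.5125,-.3177,0]); 
for nm,PP in(("w",P),("t",cloud(t,td))):
    Q=PP.reshape(-1,3)-C; x=Q@RX;y=Q@RY;z=Q[:,2]; h=Q@u
    m0=(x>-.06)&(x<.06)&(z>.01)&(z<.12)
    bl=m0&(abs(abs(y)-.031)<.008)&(abs(x+.005)<.03); print(nm,"block h",np.percentile(h[bl],[10,50,90]).round(4))
    for yc in(.062,0,-.062):
        m=m0&(abs(y-yc)<.02)&(x<.03); print(yc,m.sum(),"h pct",np.percentile(h[m],[10,50,90,97]).round(4)); 
        k=m&(h>np.percentile(h[m],97)-.006); print("  top x,y,z",np.median(np.c_[x,y,z][k],0).round(4),k.sum())
```

```text
w block h [0.0145 0.0268 0.0289]
0.062 1915 h pct [0.0161 0.0273 0.0395 0.0584]
  top x,y,z [0.0016 0.0609 0.0675] 74
0 1785 h pct [0.0161 0.028  0.0542 0.0645]
  top x,y,z [-0.0011 -0.0009  0.0728] 71
-0.062 1656 h pct [0.0159 0.0272 0.0381 0.0542]
  top x,y,z [ 0.0035 -0.0627  0.0641] 67
t block h [0.0161 0.0242 0.0288]
0.062 401 h pct [0.0162 0.0252 0.0429 0.055 ]
  top x,y,z [0.0037 0.0642 0.0653] 21
0 410 h pct [0.0174 0.0285 0.0529 0.0604]
  top x,y,z [0.0025 0.0029 0.0686] 31
-0.062 417 h pct [0.0156 0.0253 0.0384 0.051 ]
  top x,y,z [ 0.0062 -0.0611  0.0627] 19
```

View pics/c2.png

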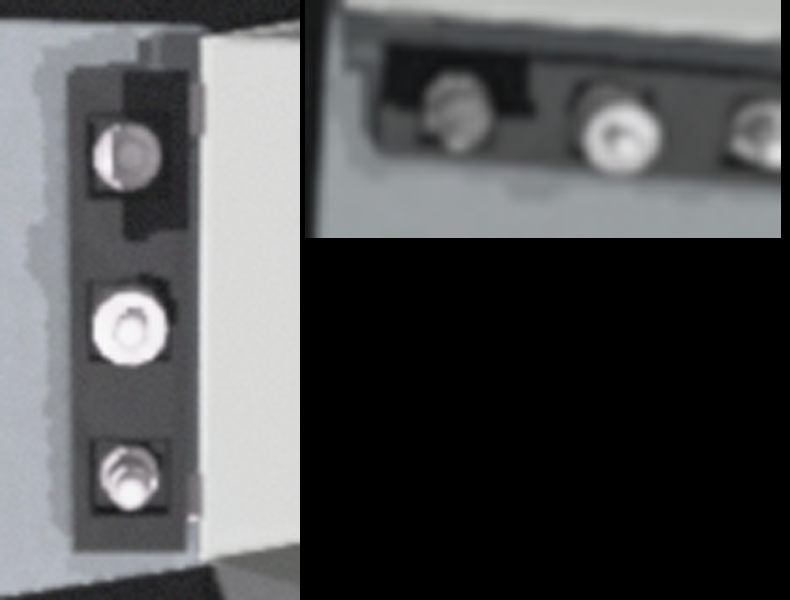

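The large weight is in the middle (w1 ≈ (334,207)). Its neighbours' knob tops differ by 4 mm along the lean axis, so the +y one (w1 ≈ (334,162)) is the medium 80 g and the -y one (w1 ≈ (334,247)) is the small. The pans stand 9 mm above and 9 mm below level, so the jar weighs about 77 g and the medium weight should balance it.

Run:
```python
from h import *
C=np.array([.5125,-.3177,0]); a=np.radians(27); u=-np.sin(a)*RX+np.cos(a)*UZ
base=C+.0206*RX+.062*RY+.0312*UZ
m,q,j=best(base+u*.12,-u,RY); print(m,j.round(2))
for h in(.012,.08): print(np.round(inverse_kinematics(base+u*h,q),2))
command_gripper(.5); movep(base+u*.12,q)
print(line_to(base+u*.012,max_speed=.1,stop_force=12)); s=sense(); print(s["ee_pos"],base+u*.012,s["force"].round(1))
command_gripper(0); s=sense(); print(s["finger_gap"]*94,s["grip_force"],s["force"].round(1))
line_to(base+u*.06,max_speed=.1); s=sense(); print(s["finger_gap"]*94,s["force"].round(1),s["time_s"])
shot("wrist","w2"); print(shot("top","top2") and 1)
w=cv2.imread("pics/w2.png"); t=cv2.imread("pics/top2.png")
c=np.zeros((480,800,3),np.uint8); c[:360,:480]=cv2.resize(w,(480,360)); c[:,480:]=cv2.resize(t[140:320,380:500],(320,480)); cv2.imwrite("pics/v2.png",c)
```

```text
1.3328283112359753 [ 0.92  0.21 -0.41  2.2  -0.36  0.34  2.34]
[ 1.12  0.55 -0.74  2.15  0.93  0.2   1.14]
[ 0.89  0.3  -0.4   2.19 -0.32  0.25  2.3 ]Traceback (most recent call last):
  File "<stdin>", line 7, in <module>
plant.IKError: the arm cannot follow that straight line within its joint ranges
```

Run:
```python
from h import *
C=np.array([.5125,-.3177,0]); a=np.radians(27); u=-np.sin(a)*RX+np.cos(a)*UZ
base=C+.0206*RX+.062*RY+.0312*UZ
print(sense()["ee_pos"],sense()["joint_pos"].round(2))
pan=np.array([.5125,.346,.1])
r=lambda j:None if j is None else np.round(j,2).tolist()
for p in(0,7,13,20):
  pr=np.radians(p); z=np.sin(pr)*RX-np.cos(pr)*UZ
  for s in(1,-1):
    q=quat(z,s*RY); t=base+u*.014
    J=[inverse_kinematics(t-z*h,q) for h in(0,.05,.1)]
    print(p,s,[r(j) for j in J])
    A=Ro.from_rotvec(RY*a)*Ro.from_quat(q,scalar_first=True)
    for psi in(0,30,60,-30):
      R=(Ro.from_rotvec([0,0,np.radians(psi)])*A); k=[inverse_kinematics(pan+[0,0,h],R.as_quat(scalar_first=True)) for h in(.012,.12)]
      print("   place",psi,[r(x) for x in k])
```

```text
[ 0.48424774 -0.25346125  0.13856621] [ 0.92  0.21 -0.41  2.2  -0.36  0.34  2.34]
0 1 [[0.49, 0.56, -0.12, 1.82, 0.09, 0.77, 1.8], [0.47, 0.49, -0.09, 1.79, 0.06, 0.87, 1.83], [0.45, 0.42, -0.07, 1.76, 0.03, 0.96, 1.85]]
   place 0 [[-0.3, 0.77, -0.34, 1.37, -0.06, 1.41, 0.91], [-0.26, 0.68, -0.42, 1.28, -0.05, 1.58, 0.86]]
   place 30 [[-0.38, 0.83, -0.39, 1.28, 0.16, 1.54, 1.25], [-0.33, 0.75, -0.5, 1.19, 0.18, 1.72, 1.21]]
   place 60 [[-0.42, 0.84, -0.49, 1.3, 0.4, 1.58, 1.58], [-0.38, 0.75, -0.58, 1.21, 0.41, 1.76, 1.58]]
   place -30 [[-0.22, 0.68, -0.32, 1.53, -0.24, 1.18, 0.59], [-0.18, 0.58, -0.38, 1.45, -0.23, 1.36, 0.51]]
0 -1 [[-0.34, 0.87, 1.08, 1.84, -0.91, 1.02, -0.53], [-0.35, 0.77, 1.08, 1.82, -0.78, 1.05, -0.62], [-0.22, 0.55, 0.83, 1.78, -0.47, 1.02, -0.86]]
   place 0 [[-1.08, 1.04, 1.08, 1.4, -0.93, 1.72, -1.59], [-1.07, 0.9, 1.08, 1.32, -0.83, 1.84, -1.67]]
   place 30 [[-0.7, 0.8, 0.17, 1.29, -0.17, 1.53, -1.64], [-0.46, 0.71, -0.25, 1.2, 0.05, 1.71, -1.83]]
   place 60 [[-0.72, 0.78, 0.02, 1.31, 0.1, 1.5, -1.34], [-0.42, 0.74, -0.51, 1.21, 0.37, 1.75, -1.53]]

[... 2772 characters left out ...]
2, -0.57, 1.5, 0.3, 1.33, 1.65]]
   place -30 [[-0.25, 0.57, -0.45, 1.66, 0.15, 1.0, 0.23], [-0.18, 0.48, -0.56, 1.56, 0.14, 1.2, 0.22]]
20 -1 [[-0.11, 0.55, 0.71, 2.1, -1.13, 0.53, -0.21], [-0.37, 0.59, 1.08, 2.13, -1.18, 0.73, -0.18], [-0.4, 0.42, 1.09, 2.13, -0.92, 0.69, -0.37]]
   place 0 [[-1.29, 0.84, 1.08, 1.65, -0.81, 1.28, -1.65], [-1.29, 0.69, 1.08, 1.56, -0.65, 1.4, -1.77]]
   place 30 [[-0.63, 0.57, 0.0, 1.6, -0.03, 1.08, -1.75], [-0.34, 0.5, -0.41, 1.5, 0.16, 1.3, -1.91]]
   place 60 [[-0.58, 0.57, -0.11, 1.61, 0.11, 1.09, -1.35], [-0.3, 0.51, -0.52, 1.5, 0.28, 1.32, -1.48]]
   place -30 [[-1.29, 0.82, 1.08, 1.7, -0.86, 1.23, -2.13], [-1.29, 0.65, 1.08, 1.6, -0.68, 1.35, -2.27]]
```

```bash
cat >> h.py <<'E'
C=np.array([.5125,-.3177,0]); a27=np.radians(27); U=-np.sin(a27)*RX+np.cos(a27)*UZ
BASE=C+.0206*RX+.062*RY+.0312*UZ; pr=np.radians(13); PZ=np.sin(pr)*RX-np.cos(pr)*UZ
QP=quat(PZ,RY); TP=BASE+U*.014
QL=(Ro.from_rotvec([0,0,np.radians(30)])*Ro.from_rotvec(RY*a27)*Ro.from_quat(QP,scalar_first=True)).as_quat(scalar_first=True)
PAN=np.array([.5125,.346,.1])
E
python3 - <<'E'
from h import *
movep(TP-PZ*.1,QP)
print(line_to(TP,max_speed=.1,stop_force=12)); s=sense(); print(s["ee_pos"],TP,s["force"].round(1))
command_gripper(0); s=sense(); print(s["finger_gap"]*94,s["grip_force"],s["force"].round(1))
line_to(TP+U*.05,max_speed=.1); s=sense(); print(s["finger_gap"]*94,s["force"].round(1),s["time_s"])
shot("wrist","w2"); shot("scene","scene2")
w=cv2.imread("pics/w2.png"); t=cv2.imread("pics/scene2.png")
c=np.zeros((480,800,3),np.uint8); c[:360,:480]=cv2.resize(w,(480,360)); c[:400,480:]=cv2.resize(t[140:280,360:472],(320,400)); cv2.imwrite("pics/v2.png",c)
E
```

```text
False
[ 0.53240387 -0.25738096  0.04426795] [ 0.53217807 -0.2572048   0.04367409] [-0.3  0.2  0.5]
19.905798630505693 30.001026147510856 [-1.6 -0.2  3.8]
20.248926713759595 [-0.1 -0.3 -1. ] 14.1417
```

View pics/v2.png

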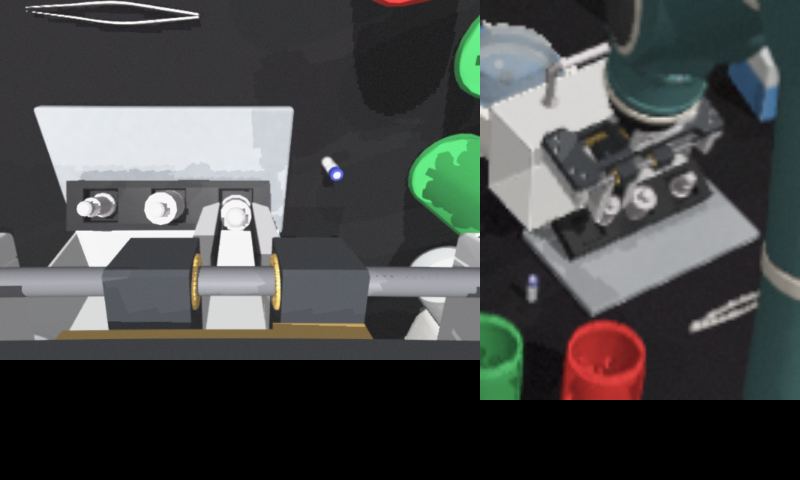

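The medium weight is held between the fingers at v2 (236,212), with a gap of about 20–21 mm. The other two remain in their pockets. Next I carry it high over to the pan and set it down.

Run:
```python
from h import *
line_to(TP+[-.03,0,.24],max_speed=.25)
movep([.57,.03,.33],QL); movep(PAN+[0,0,.18],QL)
line_to(PAN+[0,0,.045],max_speed=.15); f=sense()["force"]
print(sense()["finger_gap"]*94,f.round(1),line_to(PAN+[0,0,.014],max_speed=.04))
s=sense(); print(s["ee_pos"],s["force"].round(1))
shot("wrist","w3"); shot("top","top3"); print(s["time_s"])
w=cv2.imread("pics/w3.png"); t=cv2.imread("pics/scene2.png")
shot("scene","scene3"); t=cv2.imread("pics/scene3.png")
c=np.zeros((480,800,3),np.uint8); c[:360,:480]=cv2.resize(w,(480,360)); c[:320,480:]=cv2.resize(t[230:350,190:310],(320,320)); cv2.imwrite("pics/v3.png",c)
```

```text
20.18645075778949 [ 0.1 -0.3 -0.8] False
[0.51254041 0.346044   0.11418735] [ 0.  -0.3  0.6]
19.5417
```

View pics/v3.png

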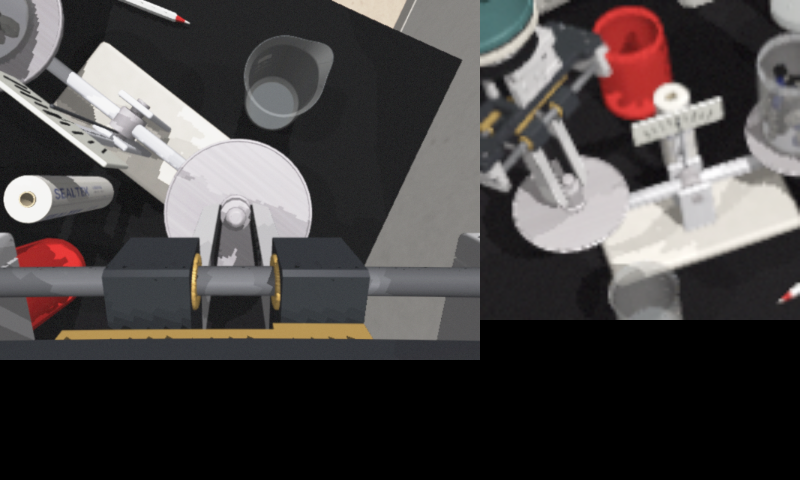

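The weight is upright over the middle of the pan and in contact, since the vertical force rose by 1.4 N. Releasing it now and checking the tilt.

Run:
```python
from h import *
command_gripper(.4); dwell(.5)
z=Ro.from_quat(QL,scalar_first=True).as_matrix()[:,2]
line_to(np.array(sense()["ee_pos"])-z*.1,max_speed=.12); movep([.42,.15,.36],QL); dwell(1.5)
for n in("scene","top"): shot(n,n+"4")
t,im,d=load("top4"); s,ims,ds=load("scene4")
for ci,dd,b in((t,d,(170,205,222,260)),(s,ds,(195,280,250,325))):
    P=cloud(ci,dd); m=np.zeros(dd.shape,bool); m[b[1]:b[3],b[0]:b[2]]=1; z=P[:,:,2]; mm=m&(z>.07)&(z<.135)
    k=m&(z>.12)&(z<.16); print("pan z",np.median(z[cv2.erode(mm.astype(np.uint8),np.ones((3,3)))>0]),mm.sum(),"weight pts",k.sum(),P[k].mean(0).round(3) if k.any() else "", z[k].max() if k.any() else "")
for ci,i,dd,c in((t,im,d,(285,252)),(s,ims,ds,(310,280))):
    P=cloud(ci,dd); u,v=np.meshgrid(np.arange(640),np.arange(480)); m=(np.hypot(u-c[0],v-c[1])<28)&(P[:,:,2]>.06)&(P[:,:,2]<.125)&(i.min(2)>150)
    print("jar pan",m.sum(),np.percentile(P[m][:,2],[10,50,90]).round(3))
print(sense()["time_s"])
c=np.zeros((600,800,3),np.uint8)
c[:300,:400]=cv2.resize(im[190:310,165:325],(400,300),interpolation=2); c[:300,400:]=cv2.resize(ims[230:350,190:350],(400,300),interpolation=2)
c[300:,:400]=cv2.resize(im[140:320:,370:610],(400,300)); c[300:,400:]=cv2.resize(ims[100:340,220:540],(400,300)); cv2.imwrite("pics/v4.png",c[:,:,::-1])
```

```text
pan z 0.0994545084782309 90 weight pts 0  
pan z 0.09979731100974587 1254 weight pts 77 [0.507 0.33  0.133] 0.15521670775218466
jar pan 13 [0.099 0.102 0.109]
jar pan 324 [0.08  0.1   0.116]
24.3583
```

View pics/v4.png

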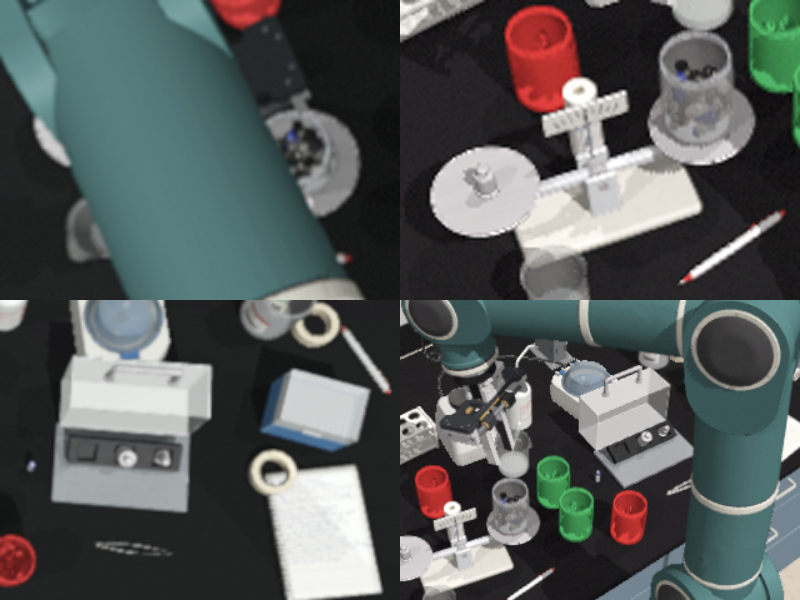

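The weight stands upright at scene-crop (483,180) on the pan. Both pans read about 0.100 m, so the beam is level to within about 0.01 rad. The hood is open, the other two weights are still in the rack, and nothing else has moved.

```bash
python3 -c "
from plant import *
print(finish_job(), sense()['time_s'])"
```

```text
the job is handed in; nothing more can be done
the job is handed in; nothing more can be done
```

The job is handed in: the 80 g weight alone levels the beam to within about 0.01 rad, so the jar weighs about 80 g (my camera estimate from the tilt was 77 g); the hood stays open and the other two weights are still in the rack.

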